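Clamp a tube bulb in the kiosk's bulb tester with its travelling feed knob

ROBOT

A 7-joint arm with a two-finger parallel gripper is mounted at the origin on the work surface. World frame = base frame: x ahead of the robot, y to its left, z up, the work surface at z = 0. Lengths are in m, angles in rad, forces in N, time in s.
With the tool pointing down it reaches from about 0.4 to 0.85 m from the base axis. Payload 10.4 kg.
Tool frame: the origin (TCP) lies midway between the tips of the shut fingers; the grasp point (between the pads) lies 19 mm behind it; z points along the fingers, y is the line along which they close (so a half turn about z gives the same grasp; the last joint's range is limited). The gripper opens to 87 mm and grips with 3 to 60 N. Pads are 19 mm wide; open, the fingers measure 117 mm over their backs; the gripper's body (75 mm by 190 mm) begins 51 mm behind the grasp point.
Start: joints at [1.134, 0.332, -0.065, 1.46, 0.022, 1.35, -0.088], TCP at [0.251, -0.572, 0.223] pointing down, gripper open.
Joint ranges: [-2.6, 2.6], [-0.5, 2.12], [-1.47, 1.34], [0.16, 2.42], [-1.27, 4.41], [0.06, 2.06], [-2.6, 2.6]. Speed limits (rad/s): [2.22, 2.22, 2.79, 2.79, 3.14, 3.14, 3.14].

INTERFACE

Orientations are given as a unit quaternion [x, y, z, w].
In Python, from bench import r gives the robot as it stands.
- The arm moves only by the tool carry_out, never from a script. Its argument "steps" is a list that holds one entry, the list of rows, each a list of 6 numbers: the shift along the tool's x, y, z in cm, then the turn, a rotation vector about the tool's x, y, z in rad. In form: [[[dx, dy, dz, wx, wy, wz], ...]]. A call has 1 to 20 rows; each row is the pose to reach, as a shift and turn from the pose commanded when the call began, along the tool's axes at that moment; what a row does not reach only later rows make up. A row lasts 1/12 s, in which the tool goes at most 41.7 mm and 7.16 degrees, less where a joint would pass 70% of its speed; a pose out of reach is approached as far as the arm can. A call with a gripper value outside its range is refused whole. "hand" is the closure, from -1 (fully open) to 1 (shut), set as the call begins (left out, the last holds). The fingers move at their own pace and stop on an object; "squeeze" is the grip in N (left out, the last holds). Time passes only in rows, so rows that repeat a pose let the fingers close. It gives the time, the measured TCP pose, the force, the opening and the grip force at its end, in the units of the state.
- r.read_state(): the state, without advancing time (a new reading comes with each control period).
- r.camera(name): name is "side" or "top"; returns the picture (400x640x3 uint8, red, green, blue); there is no depth.
- r.camera_params(name): a dict with "fx", "fy", "cx", "cy" (pixels), "D" ([k1, k2, p1, p2, k3] as OpenCV has them; the pictures are not rectified), "view" (4x4, takes a point from world to camera coordinates). Camera axes: x right, y up, looking along -z (the intrinsics and any distortion apply to the point x, -y, -z); pixel columns grow to the right and rows downward; lengths in m; the calibration is good to about 2 mm. A picture is of the moment at which its call begins. camera_params takes no time and is no camera call.
- r.close_job(): hands the job in; it is judged then, once.
The state is a dict: "time": time; "joint_positions": joint angles; "joint_vel": joint speeds; "joint_torque": joint torques, N m; "ee_pos": TCP position; "eef_rot": TCP orientation; "ft_force": force on the tool from outside, world axes, zero at the start; "torque": the same for the moment, N m; "width": finger opening in m; "grip_force": force on a finger pad.
Only numpy, scipy, OpenCV 4.12 (cv2) and the standard library are available. Lean on these libraries where they do the work, as an engineer would, in place of code of your own. Each camera call takes 0.05 s, during which the arm holds its last target. There are 200 camera calls.

TASK

Lay the longer glass tube bulb in the two V-rests of the bulb tester and let go of it, then turn the black feed knob on the carriage until the bulb is held between the two end contacts with the carriage's spring contact pressed in about 2 mm. The bulb is glass, so never press its ends hard, and leave the knob released and everything else on the counter where it is.

Things in the scene. Friction and masses are not known exactly. Their poses are not given: they have to be found in the camera images.
- tester: The bulb tester: grey bed 84 mm wide (x), 275 mm long (y from -170 to +105 mm), 14 mm thick, fixed. Origin: on the counter under the middle between its two V-rests; z up. V-rests: 90 degree vees, 6 mm thick, at y = -30 and +30 mm, mouths 28 mm wide at 51 mm height, clear between them; they carry a bulb along y, its axis 45 mm above the counter, free to slide along y.
- rest (a point): Where the bulb's middle should be when it is laid down: on the rest line, 45 mm above the counter, 5 mm to the -y side of the middle of the V-rests; both bulb ends then clear the contacts by 4 mm or more. Axes as the tester's.
- tail_range (a point): Fixed point on the rest line, 63 mm to +y of the tester's origin. The tail socket (white porcelain block, 40 mm wide, top 60 mm above the counter, 18 mm copper contact face looking to -y) is locked where the last user left it: its face lies within 4 mm in y either way of this point. Its true place is NOT reported; it does not yield.
- head: The feed carriage (70 x 62 mm, porcelain block on it, top 57 mm above the counter), which slides along tester +y towards the tail socket as the knob turns. Origin on the knob's axis, 14 mm above the counter, axes as the tester's. Friction of the feed holds it where the knob leaves it; it cannot be pushed along with less than about 23 N.
- spring_contact (a point): On the carriage: the face centre of the spring contact when free (it does not follow the pressed contact), a copper disc 18 mm across on the rest line, 40 mm to +y of the knob's axis. It presses in up to 7 mm, 4 N per mm. 2 mm (8 N) is meant, 4 to 13 N is good; over 20 N on its end breaks the bulb.
- knob_grip (a point): Centre of the feed knob: round, black, fluted, 40 mm in diameter, 28 mm high, axis vertical, on top of the carriage. The point is on the axis, 79 mm above the counter (knob from 64 to 92 mm). The knob rides with the carriage: it shifts 12 mm towards tester +y for each radian turned. Nothing within 100 mm of it is higher than 61 mm.
- knob (a joint): Angle of the feed knob in rad, growing clockwise seen from above: 0 (carriage fully back, knob axis at tester y = -122 mm) to 4.1. The carriage advances 12 mm per rad. Steady friction torque about 0.28 N m; pressing on the bulb adds 0.012 N m per newton. It starts at 0 to 0.65; closing takes some 1 to 3 rad, usually two grasps.
- bulb_mid (a point): The longer tube bulb, loose on the counter: clear glass tube 12 mm in diameter with square white ceramic ends (13 x 13 x 10 mm) and small brass end pins, 118 mm long over the pins, about 40 g. This point is its middle (on the axis, 6.5 mm above the counter as it lies); its long axis is y. Ends are symmetric: either way round will do. It is grasped across the glass at the middle.
- short_bulb_mid (a point): A shorter tube bulb of the same kind, 78 mm long, the point is its middle, long axis y; leave it alone
- socket_base: Round white porcelain lamp socket base, 56 mm in diameter, 30 mm high, origin under its centre; leave it alone
- cell_a: Standing round battery, 33 mm in diameter, 60 mm high, origin under its centre; leave it alone
- cell_b: Another standing round battery, 33 mm in diameter, 60 mm high, origin under its centre; leave it alone
- block_battery: Standing block battery, 17 x 26 x 48 mm high, origin under its centre; leave it alone
- carton: Cardboard bulb carton lying flat, 45 x 130 x 40 mm high, origin under its centre; leave it alone
Mind the look-alikes: they are no part of the job. Leave any brown or pink look-alike of the part that bears bulb_mid alone.

How it is judged:
On the way:
1. the longer bulb lies in both V-rests, released, its ends not yet pressed (x of bulb_mid in the frame of tester between -0.004 and 0.004 m and z of bulb_mid in the frame of tester between 0.041 and 0.049 m and angle between the y axis of bulb_mid and the y axis of tester, either way round below 0.08 rad and contact force between the fingers and bulb below 0.1 N and contact force between bulb and head below 1.5 N), for 0.2 s.
At the end, for the whole second after the job is handed in: The longer bulb lies in the V-rests (axis within 4 mm and 0.08 rad of the rest line), at rest, held between the contacts with 4 to 13 N at the carriage's spring contact (spring pressed in 1 to 3.25 mm), and the knob is released (x of bulb_mid in the frame of tester between -0.004 and 0.004 m and z of bulb_mid in the frame of tester between 0.041 and 0.049 m and angle between the y axis of bulb_mid and the y axis of tester, either way round below 0.08 rad and contact force between bulb and head between 4 and 13 N and linear speed of bulb below 0.01 m/s and contact force between the fingers and head below 0.1 N); the robot touches nothing.
It fails at once if the bulb's end is pressed with more than 20 N (contact force between bulb and head above 20 N).
It fails at once if another thing on the counter is moved by more than 30 mm (distance of any of socket_base, cell_a, cell_b, block_battery, carton, short_bulb_mid from where it was at the start of the episode above 0.03 m).
It also fails if it takes over 72 s, if anything falls off the work surface, if the arm or the gripper's body presses on something with over 40 N, if the wrist force passes 120 N, or if a joint passes its speed limit or range.

## Working session

There is one attempt and no reset: what is moved stays moved. The work goes in short steps, Python scripts to look and compute and a tool call to move; the robot and the scene stay as the last step left them, time stands still between calls to the robot, and variables do not carry over. Pictures are saved under pics/ and viewed, at most 10 in all, crops included, and the job is handed in when it is done.

Besides the shell and the picture viewer there is one more tool, called after ">>>" as name(argument=value, ...), one argument or row to a line, values as JSON. carry_out: Moves the arm, as the interface text tells. Its arguments: {"type":"object","properties":{"steps":{"type":"array","items":{"type":"array","items":{"type":"array","items":{"type":"number"}}}},"hand":{"type":"number"},"squeeze":{"type":"number"}},"required":["steps"]}

```bash
mkdir -p pics; ls; python3 - <<'E'
from bench import r
import cv2
for n in("top","side"):
    cv2.imwrite(f"pics/{n}0.png",r.camera(n)[:,:,::-1]); p=r.camera_params(n); print(n,p)
print(r.read_state())
E
```

```text
pics
top {'fx': 461.4270714540377, 'fy': 461.4270714540377, 'cx': 309.2324397620099, 'cy': 201.71842344740713, 'D': array([-0.02633211,  0.        ,  0.        ,  0.        ,  0.        ]), 'view': array([[ 0.00454272, -0.99996711,  0.00671885, -0.03720886],
       [ 0.99193432,  0.00535713,  0.12663968, -0.55805929],
       [-0.12667151,  0.00608937,  0.99192603, -1.12056703],
       [ 0.        ,  0.        ,  0.        ,  1.        ]])}
side {'fx': 407.71835556279746, 'fy': 407.71835556279746, 'cx': 322.1319278768738, 'cy': 193.74612777371985, 'D': array([0.01259911, 0.        , 0.        , 0.        , 0.        ]), 'view': array([[-0.9985942 , -0.0496312 ,  0.01861106,  0.57915965],
       [ 0.04111759, -0.50372771,  0.86288339, -0.11003873],
       [-0.03345103,  0.86243558,  0.50506028, -1.15222502],
       [ 0.        ,  0.        ,  0.        ,  1.        ]])}
{'time': 0.1, 'joint_positions': array([ 1.13438107,  0.33280787, -0.06469514,  1.46086834,  0.02154907,
        1.34991667, -0.08844497]), 'joint_vel': array([-4.43107094e-04, -1.89369142e-03, -1.51204947e-03, -1.59742242e-03,
        9.24540267e-05,  8.57678169e-04,  1.28909136e-03]), 'joint_torque': array([ 8.50250926e-04, -6.24544072e+01,  2.42927251e-02, -3.90722108e+01,
       -6.14324352e-02,  3.65327031e-02,  6.42046416e-05]), 'ee_pos': array([ 0.25118037, -0.57191228,  0.22182873]), 'eef_rot': array([ 9.78664634e-01,  2.05463149e-01, -1.40334509e-04, -6.38670956e-04]), 'ft_force': array([-0.36103816,  0.15959865, -0.05139865]), 'torque': array([0.01758681, 0.03427899, 0.03361783]), 'grip_force': 0.0, 'width': 0.08677718607270579}
```

View pics/top0.png

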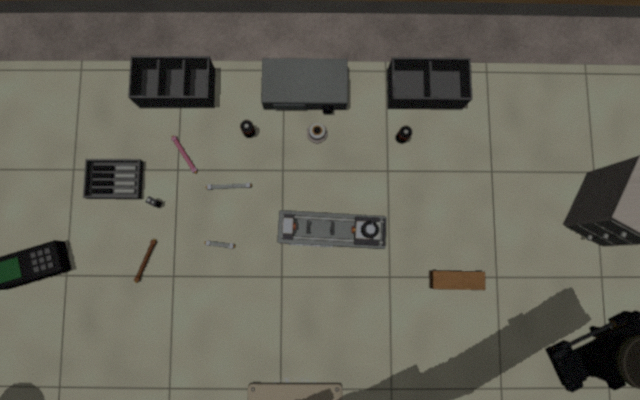

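View pics/side0.png

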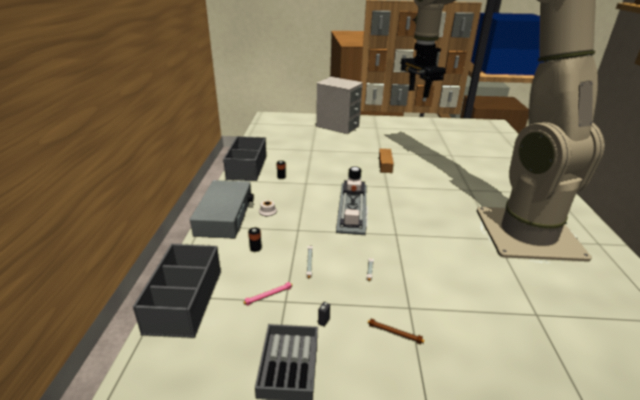

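The longer clear bulb is at (229,186) and the short one at (220,244). The pink tube (184,154) and brown one (146,260) are look-alikes. The tester is centred near (332,228) with its knob at (370,229). (229,186) fits because it is clear with white ends and is the longer of the two. I'll confirm that in one crop.

```bash
cat > h.py <<'E'
from bench import r
import cv2, numpy as np
def ray(n,uv):
    p=r.camera_params(n); K=np.array([[p["fx"],0,p["cx"]],[0,p["fy"],p["cy"]],[0,0,1]])
    x,y=cv2.undistortPoints(np.array([[uv]],float),K,p["D"])[0,0]
    V=p["view"]; R=V[:3,:3]; return -R.T@V[:3,3], R.T@np.array([x,-y,-1.])
def plane(n,uv,z):
    o,d=ray(n,uv); return o+d*(z-o[2])/d[2]
def proj(n,P):
    p=r.camera_params(n); K=np.array([[p["fx"],0,p["cx"]],[0,p["fy"],p["cy"]],[0,0,1]])
    c=p["view"]@np.append(P,1); c=c[:3]*[1,-1,-1]
    return cv2.projectPoints(c[None],np.zeros(3),np.zeros(3),K,p["D"])[0].ravel()
def tri(a,b):
    o1,d1=ray("top",a);o2,d2=ray("side",b)
    s=np.linalg.lstsq(np.c_[d1,-d2],o2-o1,rcond=None)[0]
    A,B=o1+s[0]*d1,o2+s[1]*d2; return (A+B)/2,np.linalg.norm(A-B)
E
python3 - <<'E'
from h import *
a=cv2.imread("pics/top0.png"); b=cv2.imread("pics/side0.png")
c1=cv2.resize(a[170:260,195:395],None,fx=4,fy=4,interpolation=cv2.INTER_CUBIC)
c2=cv2.resize(b[155:285,290:400],None,fx=1.8,fy=1.8)
out=np.zeros((600,800,3),np.uint8); out[:360]=c1; out[362:362+234,:198]=c2
k=cv2.resize(a[205:255,270:395],None,fx=4.6,fy=4.6,interpolation=cv2.INTER_CUBIC); out[362:592,210:785]=k
cv2.imwrite("pics/c1.png",out)
# bulb: bright in top
g=a.astype(int); 
for nm,(x0,y0,x1,y1) in dict(long=(200,178,260,195),short=(200,236,242,252)).items():
    s=g[y0:y1,x0:x1]; bg=np.median(s,(0,1)); m=(np.abs(s-bg).sum(2)>40).astype(np.uint8)
    ys,xs=np.nonzero(m); print(nm,bg,len(xs),cv2.minAreaRect(np.c_[xs+x0,ys+y0].astype(np.float32)))
    s=g[y0:y1,x0:x1].sum(2); ys,xs=np.nonzero(s>bg.sum()+45); print(sorted(zip(xs+x0,ys+y0)))
E
```

```text
long [107. 122. 123.] 149 ((228.52723693847656, 186.56341552734375), (6.023662090301514, 47.061458587646484), 88.53119659423828)
[]
short [106. 121. 123.] 117 ((219.56825256347656, 243.91976928710938), (31.37187385559082, 5.199435710906982), 6.709836959838867)
[]
```

View pics/c1.png

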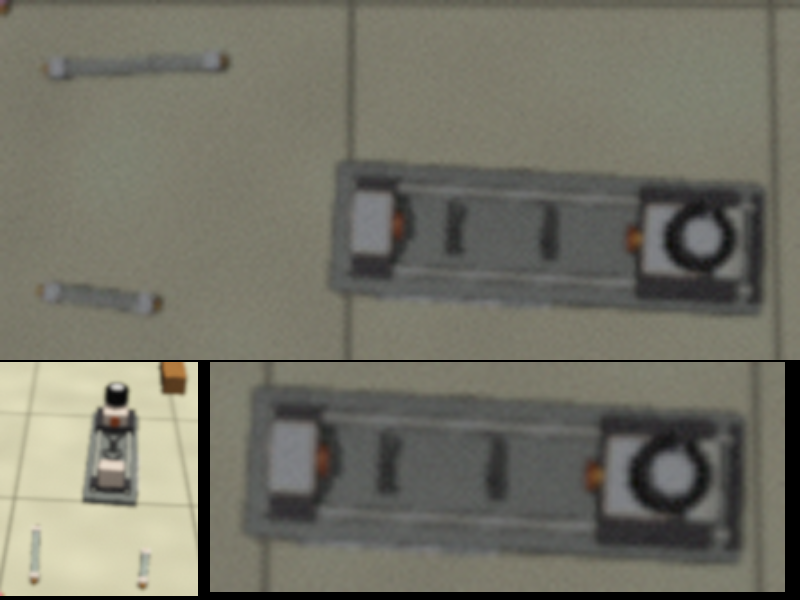

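The crop confirms it: the longer bulb runs from (206,187) to (252,185), with clear glass and white ends. The V-rests are at (309,227) and (332,228), and the knob is at (370,229).

```bash
python3 - <<'E'
from h import *
f=lambda x,y:(x/4+195-.375,y/4+170-.375)
P=lambda x,y,z:plane("top",f(x,y),z).round(4)
b1,b2=P(45,68,.0065),P(228,61,.0065); print("bulb",b1,b2,(b1+b2)/2,np.linalg.norm(b1-b2))
d=b1-b2; print("bulb yaw of +y axis",np.degrees(np.arctan2(-d[0],d[1])))
c=[P(335,160,.014),P(765,185,.014),P(758,315,.014),P(328,290,.014)]
print("bed",c,np.linalg.norm(c[0]-c[1]),np.linalg.norm(c[1]-c[2]))
d=(c[0]+c[3]-c[1]-c[2])/2; u=d/np.linalg.norm(d); print("yaw",np.degrees(np.arctan2(-u[0],u[1])))
m=sum(c)/4; print("origin from bed", m+u*.0325)
v1,v2=P(456,228,.045),P(549,232,.045); print("V",v1,v2,(v1+v2)/2,np.linalg.norm(v1-v2))
k=P(700,237,.092); print("knob",k, "y in tester", (k-m-u*.0325)@u)
# knob via dark-ring centroid, and proj check in side
a=cv2.imread("pics/top0.png").astype(int)
# bed edge fits: mask
hsv=cv2.cvtColor(a.astype(np.uint8),cv2.COLOR_BGR2HSV)
g=a[200:256,270:392]; m2=((g[...,2]-g[...,0])<8).astype(np.uint8)
cn=max(cv2.findContours(m2,0,2)[0],key=cv2.contourArea); R=cv2.minAreaRect(cn); bx=cv2.boxPoints(R)+[270,200]
print(R, [plane("top",q,.014).round(4) for q in bx])
g=a[212:246,350:386].sum(2); ys,xs=np.nonzero(g<130); print("dark",len(xs),xs.mean()+350,ys.mean()+212,xs.min()+350,xs.max()+350,ys.min()+212,ys.max()+212)
E
```

```text
bulb [0.5998 0.2322 0.0065] [0.605  0.1142 0.0065] [0.6024 0.1732 0.0065] 0.11811452069919261
bulb yaw of +y axis 2.523266233502934
bed [array([0.5403, 0.0439, 0.014 ]), array([ 0.5257, -0.23  ,  0.014 ]), array([ 0.4432, -0.2242,  0.014 ]), array([0.4577, 0.0473, 0.014 ])] 0.274288844104167 0.08270362748997165
yaw -3.054139570903477
origin from bed [ 0.49345659 -0.05829616  0.014     ]
V [ 0.4951 -0.0332  0.045 ] [ 0.4929 -0.0906  0.045 ] [ 0.494  -0.0619  0.045 ] 0.057442144806753165
knob [ 0.487  -0.1774  0.092 ] y in tester -0.11927867133842167
((61.62153244018555, 29.81230926513672), (108.16653442382812, 34.169532775878906), 3.179830312728882) [array([0.4533, 0.0471, 0.014 ]), array([0.5399, 0.0434, 0.014 ]), array([ 0.526 , -0.2318,  0.014 ]), array([ 0.4395, -0.2256,  0.014 ])]
dark 142 370.14084507042253 229.2887323943662 361 384 219 244
```

>>> carry_out(
  steps=[
    [[62.1,-54.1,10,0,0,-1.2],[62.1,-54.1,10,0,0,-1.2],[62.1,-54.1,10,0,0,-1.2],[62.1,-54.1,10,0,0,-1.2],[62.1,-54.1,10,0,0,-1.2],[62.1,-54.1,10,0,0,-1.2],[62.1,-54.1,10,0,0,-1.2],[62.1,-54.1,10,0,0,-1.2],[62.1,-54.1,10,0,0,-1.2],[62.1,-54.1,10,0,0,-1.2],[62.1,-54.1,10,0,0,-1.2],[62.1,-54.1,10,0,0,-1.2],[62.1,-54.1,10,0,0,-1.2],[62.1,-54.1,10,0,0,-1.2],[62.1,-54.1,10,0,0,-1.2],[62.1,-54.1,10,0,0,-1.2],[62.1,-54.1,10,0,0,-1.2],[62.1,-54.1,10,0,0,-1.2],[62.1,-54.1,10,0,0,-1.2],[62.1,-54.1,10,0,0,-1.2]],
  ],
  hand=-1,
  squeeze=8,
)

```text
time: 1.77
ee_pos: [0.6027, 0.175, 0.1217]
eef_rot: [0.692, 0.722, -0.0, -0.0]
ft_force: [1.3, 0.0, 0.5]
width: 0.0868
grip_force: 0.0
```

```bash
cat >> h.py <<'E'
from scipy.spatial.transform import Rotation as Ro
def delta(P,yaw):  # row to TCP position P with tool y at world yaw (deg), pointing down
    s=r.read_state(); R=Ro.from_quat(s["eef_rot"])
    y=np.array([np.cos(np.radians(yaw)),np.sin(np.radians(yaw)),0]); z=np.array([0,0,-1.]); x=np.cross(y,z)
    T=Ro.from_matrix(np.c_[x,y,z])
    return np.r_[R.inv().apply(np.array(P)-s["ee_pos"])*100,(R.inv()*T).as_rotvec()].round(3)
E
python3 - <<'E'
from h import *
s=r.read_state(); print(s["time"],s["ee_pos"],s["joint_positions"]); print(delta([.6025,.173,.06],2.5))
E
```

```text
1.7667 [0.60273477 0.1750214  0.12168046] [ 0.154977    0.49726336 -0.67571913  1.5465754   0.32387389  1.21293311
 -0.53294644]
[-2.010e-01 -2.800e-02  6.168e+00 -1.000e-03 -0.000e+00 -1.000e-03]
```

>>> carry_out(
  steps=[
    [[-0.2,0,4,0,0,0],[-0.2,0,7.5,0,0,0],[-0.2,0,9.5,0,0,0],[-0.2,0,10.5,0,0,0],[-0.2,0,11.2,0,0,0],[-0.2,0,11.5,0,0,0],[-0.2,0,11.6,0,0,0],[-0.2,0,11.6,0,0,0]],
  ],
)

```text
time: 2.43
ee_pos: [0.6033, 0.1709, 0.0078]
eef_rot: [0.692, 0.722, 0.001, 0.001]
ft_force: [-0.6, 0.2, 0.4]
width: 0.0869
grip_force: 0.0
```

>>> carry_out(
  steps=[
    [[0,0,0,0,0,0],[0,0,0,0,0,0],[0,0,0,0,0,0],[0,0,0,0,0,0],[0,0,0,0,0,0],[0,0,0,0,0,0],[0,0,0,0,0,0],[0,0,0,0,0,0],[0,0,0,0,0,0],[0,0,0,0,0,0]],
  ],
  hand=1,
)

```text
time: 3.27
ee_pos: [0.6025, 0.1708, 0.0065]
eef_rot: [0.692, 0.722, -0.0, 0.0]
ft_force: [-0.1, 0.1, 0.2]
width: 0.0281
grip_force: 0.0
```

>>> carry_out(
  steps=[
    [[0,0,0.3,0,0,0],[0,0,0.3,0,0,0],[0,0,0.3,0,0,0],[0,0,0.3,0,0,0],[0,0,0.3,0,0,0],[0,0,0.3,0,0,0],[0,0,0.3,0,0,0],[0,0,0.3,0,0,0]],
  ],
)

```text
time: 3.93
ee_pos: [0.6025, 0.1708, 0.0036]
eef_rot: [0.692, 0.722, 0.0, 0.0]
ft_force: [-0.0, -0.5, -0.8]
width: 0.0116
grip_force: 8.0
```

>>> carry_out(
  steps=[
    [[0,0,-1,0,0,0],[0,0,-2.5,0,0,0],[0,0,-4.5,0,0,0],[0,0,-7,0,0,0],[0,0,-9,0,0,0],[0,0,-10,0,0,0],[0,0,-10,0,0,0]],
  ],
)

```text
time: 4.52
ee_pos: [0.6041, 0.1715, 0.1072]
eef_rot: [0.692, 0.722, 0.002, 0.001]
ft_force: [0.0, 0.2, -0.2]
width: 0.0117
grip_force: 8.0
```

```bash
python3 - <<'E'
from h import *
a=r.camera("top")[:,:,::-1]; b=r.camera("side")[:,:,::-1]
s=r.read_state(); P=s["ee_pos"]; print(P,s["width"],s["grip_force"])
u,v=proj("top",P).astype(int); x,y=proj("side",P).astype(int); print(u,v,x,y)
o=np.hstack([cv2.resize(a[v-40:v+40,u-40:u+40],(400,400),interpolation=2),cv2.resize(b[y-40:y+40,x-40:x+40],(400,400),interpolation=2)])
cv2.imwrite("pics/c2.png",o)
print(delta([.4922,-.0645,.105],-3.05))
E
```

```text
[0.60243946 0.17059145 0.10352554] 0.011924545238951461 7.999936938285828
223 179 309 228
[-23.015 -12.022  -0.145   0.      0.      0.096]
```

View pics/c2.png

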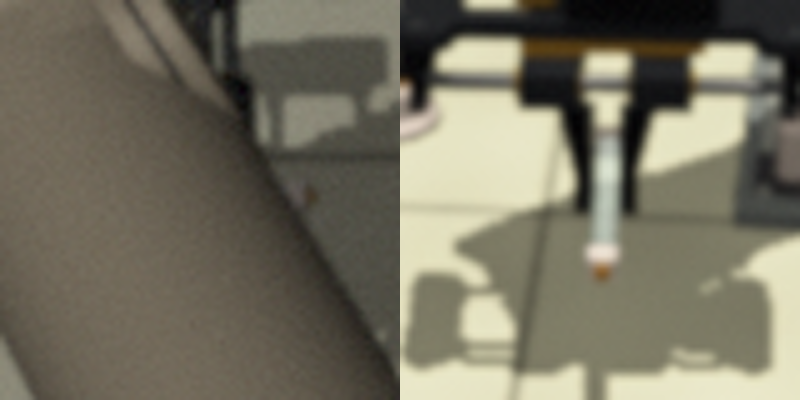

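The bulb is held square in the fingers (11.9 mm opening, 8 N). The near pin is at side (309,243) and the far pin at top (245,178). I'll use these to get its offset along the axis.

```bash
python3 - <<'E'
from h import *
z=.1064
print(plane("side",(309,243),z),plane("top",(245.5,178),z))
E
```

```text
[0.59998057 0.23283876 0.1064    ] [0.60494634 0.11702565 0.1064    ]
```

>>> carry_out(
  steps=[
    [[-1,-0.5,-0.15,0,0,0.01],[-3,-1.5,-0.15,0,0,0.02],[-6,-3,-0.15,0,0,0.03],[-9,-4.6,-0.15,0,0,0.04],[-12,-6.2,-0.15,0,0,0.05],[-15,-7.7,-0.15,0,0,0.06],[-18,-9.3,-0.15,0,0,0.08],[-20.5,-10.6,-0.15,0,0,0.09],[-22.3,-11.5,-0.15,0,0,0.097],[-23.1,-11.9,-0.15,0,0,0.097],[-23.4,-12.05,-0.15,0,0,0.097],[-23.4,-12.05,-0.15,0,0,0.097],[-23.4,-12.05,-0.15,0,0,0.097],[-23.4,-12.05,-0.15,0,0,0.097]],
  ],
)

```text
time: 5.78
ee_pos: [0.4925, -0.0666, 0.1049]
eef_rot: [0.725, 0.689, 0.0, -0.0]
ft_force: [0.2, 0.7, -0.3]
width: 0.0118
grip_force: 8.0
```

```bash
python3 - <<'E'
from h import *
s=r.read_state(); print(s["ee_pos"],s["width"],delta([.4922,-.068,.0425],-3.05))
b=r.camera("side")[:,:,::-1];a=r.camera("top")[:,:,::-1]
o=np.hstack([cv2.resize(b[155:245,310:400],(400,400),interpolation=2),cv2.resize(a[190:270,290:370],(400,400),interpolation=2)]); cv2.imwrite("pics/c3.png",o)
E
```

```text
[ 0.4925404  -0.06661468  0.10492979] 0.011789266512781374 [-1.450e-01 -2.700e-02  6.243e+00  0.000e+00 -1.000e-03  1.000e-03]
```

View pics/c3.png

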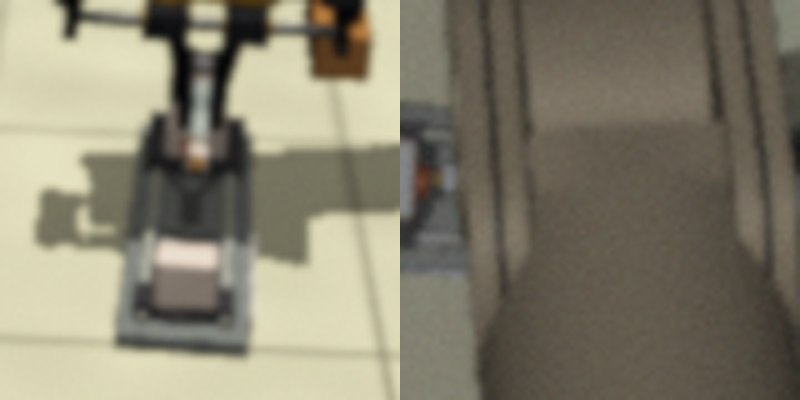

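The bulb hangs above the vees, in line with the tester. Its +y pin is at side (354.3,192.1), and the tail contact is at top (296,226).

```bash
python3 - <<'E'
from h import *
p=plane("side",(354.3,192.1),.1078); print(p)
u=np.array([.0532,.9986,0]);o=np.array([.4925,-.060,0])
print("pin tester y",(p-o)@u, "expected tail ~.063, want .054")
# tail face and spring face from first crop: copper/dark edges
for x,y,z in((405,225,.045),(410,225,.045),(628,239,.045)): 
    q=plane("top",(x/4+194.6,y/4+169.6),z); print((q-o)@u)
E
```

```text
[ 0.49390675 -0.00241919  0.1078    ]
pin tester y 0.05757503885361687 expected tail ~.063, want .054
0.058530872079892
0.05545095069169142
-0.07936113174848404
```

>>> carry_out(
  steps=[
    [[-0.5,0,0.5,0,0,0],[-0.5,0,1.5,0,0,0],[-0.5,0,3,0,0,0],[-0.5,0,4.2,0,0,0],[-0.5,0,5,0,0,0],[-0.5,0,5.5,0,0,0],[-0.5,0,5.8,0,0,0],[-0.5,0,6,0,0,0],[-0.5,0,6.1,0,0,0],[-0.5,0,6.1,0,0,0],[-0.5,0,6.1,0,0,0]],
  ],
)

```text
time: 6.8
ee_pos: [0.4922, -0.0732, 0.0444]
eef_rot: [0.726, 0.688, 0.0, 0.0]
ft_force: [0.3, -0.7, -0.8]
width: 0.0117
grip_force: 8.0
```

>>> carry_out(
  steps=[
    [[0,0,0.1,0,0,0],[0,0,0.15,0,0,0],[0,0,0.15,0,0,0],[0,0,0.15,0,0,0]],
  ],
)

```text
time: 7.13
ee_pos: [0.4927, -0.0733, 0.0431]
eef_rot: [0.726, 0.688, 0.001, 0.001]
ft_force: [2.8, -1.2, 3.2]
width: 0.0118
grip_force: 8.0
```

>>> carry_out(
  steps=[
    [[0,0,0,0,0,0],[0,0,0,0,0,0],[0,0,0,0,0,0],[0,0,0,0,0,0],[0,0,0,0,0,0],[0,0,0,0,0,0]],
  ],
  hand=-0.2,
)

```text
time: 7.63
ee_pos: [0.4917, -0.0732, 0.0424]
eef_rot: [0.726, 0.688, -0.0, -0.0]
ft_force: [-0.5, -1.0, -0.4]
width: 0.0439
grip_force: 0.0
```

>>> carry_out(
  steps=[
    [[0,0,-0.5,0,0,0],[0,0,-2,0,0,0],[0,0,-5,0,0,0],[0,0,-8,0,0,0],[0,0,-11,0,0,0],[0,-4,-13,0,0,0],[0,-8,-13,0,0,0],[0,-12,-13,0,0,0],[0,-14,-13,0,0,0],[0,-14,-13,0,0,0]],
  ],
  hand=-1,
)

```text
time: 8.47
ee_pos: [0.3487, -0.0659, 0.1727]
eef_rot: [0.726, 0.687, -0.001, 0.001]
ft_force: [0.5, -0.1, 0.2]
width: 0.0867
grip_force: 0.0
```

```bash
python3 - <<'E'
from h import *
s=r.read_state(); print(s["time"],s["ee_pos"])
b=r.camera("side")[:,:,::-1];a=r.camera("top")[:,:,::-1]
o=np.zeros((600,800,3),np.uint8); o[:320]=cv2.resize(a[205:253,275:395],(800,320),interpolation=2)
o[320:,:280]=cv2.resize(b[160:240,320:400],(280,280),interpolation=2); cv2.imwrite("pics/c4.png",o)
E
```

```text
8.4667 [ 0.34873877 -0.0659435   0.17271454]
```

View pics/c4.png

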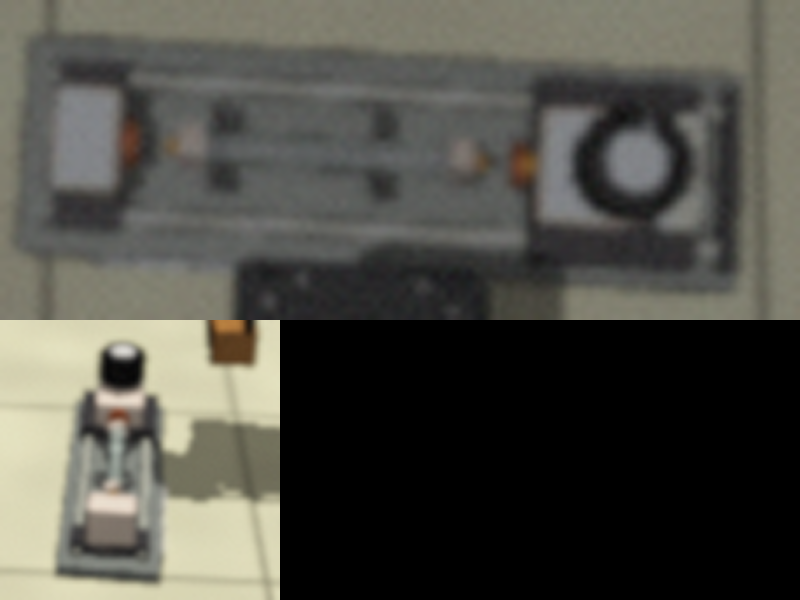

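The bulb lies in both vees. Its pins are at about (299.5,226.5) and (348.5,228.5), with gaps of about 9 mm to the tail and 7 mm to the spring contact. The knob is at (369.6,229). That means about 16 to 20 mm to close, so roughly 1.4 to 1.8 rad in all.

```bash
python3 - <<'E'
from h import *
s=r.read_state(); print(s["joint_positions"])
print(delta([.4868,-.178,.14],57))
E
```

```text
[ 0.73211846 -0.23777053 -0.58268718  2.13258269 -0.13745549  1.20987639
  0.156523  ]
[-1.0459e+01  1.4049e+01  3.3640e+00  1.0000e-03  2.0000e-03 -1.0490e+00]
```

>>> carry_out(
  steps=[
    [[-3,4,0,0,0,-0.12],[-5,7,0,0,0,-0.24],[-7,10,0.5,0,0,-0.36],[-9,12.5,1,0,0,-0.48],[-10.4,14,2,0,0,-0.6],[-10.4,14,3.4,0,0,-0.72],[-10.4,14,3.4,0,0,-0.84],[-10.4,14,3.4,0,0,-0.96],[-10.4,14,3.4,0,0,-1.05],[-10.4,14,3.4,0,0,-1.05],[-10.4,14,3.4,0,0,-1.05],[-10.4,14,3.4,0,0,-1.05]],
  ],
)

```text
time: 9.57
ee_pos: [0.4868, -0.177, 0.1384]
eef_rot: [0.285, 0.959, 0.0, -0.0]
ft_force: [-0.6, -0.3, -0.3]
width: 0.0871
grip_force: 0.0
```

```bash
python3 - <<'E'
from h import *
s=r.read_state(); print(s["ee_pos"],s["joint_positions"])
print(delta([.4868,-.178,.066],57))
E
```

```text
[ 0.48678161 -0.17695165  0.13837788] [ 0.78498882  0.21342778 -0.58099607  1.82325072  0.12747273  1.14216777
  1.15416465]
[-6.000e-02 -9.100e-02  7.238e+00  1.000e-03 -0.000e+00 -2.000e-03]
```

>>> carry_out(
  steps=[
    [[-0.06,-0.09,2,0,0,0],[-0.06,-0.09,4,0,0,0],[-0.06,-0.09,5.5,0,0,0],[-0.06,-0.09,6.5,0,0,0],[-0.06,-0.09,7,0,0,0],[-0.06,-0.09,7.2,0,0,0],[-0.06,-0.09,7.2,0,0,0],[-0.06,-0.09,7.2,0,0,0],[-0.06,-0.09,7.2,0,0,0],[-0.06,-0.09,7.2,0,0,0]],
  ],
)

```text
time: 10.4
ee_pos: [0.4867, -0.1783, 0.0672]
eef_rot: [0.284, 0.959, -0.0, 0.001]
ft_force: [-0.5, -0.1, 0.3]
width: 0.0873
grip_force: 0.0
```

>>> carry_out(
  steps=[
    [[0,0,0,0,0,0],[0,0,0,0,0,0],[0,0,0,0,0,0],[0,0,0,0,0,0],[0,0,0,0,0,0],[0,0,0,0,0,0],[0,0,0,0,0,0],[0,0,0,0,0,0],[0,0,0,0,0,0],[0,0,0,0,0,0]],
  ],
  hand=1,
  squeeze=8,
)

```text
time: 11.23
ee_pos: [0.4872, -0.1767, 0.0667]
eef_rot: [0.283, 0.959, 0.001, 0.001]
ft_force: [3.9, 5.4, -1.1]
width: 0.0397
grip_force: 8.0
```

```bash
python3 - <<'E'
from h import *
s=r.read_state(); print(s["ee_pos"],s["width"],s["grip_force"],s["ft_force"],s["torque"],delta([.4868,-.178,.066],57))
R=Ro.from_quat(s["eef_rot"]);print(R.as_matrix().round(3),R.inv().apply(s["ft_force"]))
E
```

```text
[ 0.48723669 -0.17668818  0.06668721] 0.03968518539086362 7.995761856436729 [ 3.89952066  5.44256483 -1.13271647] [ 0.96753414 -0.86084896 -0.01652839] [-0.034 -0.134  0.068  0.002  0.001  0.002]
[[-0.84   0.543  0.002]
 [ 0.543  0.84   0.001]
 [-0.001  0.002 -1.   ]] [-0.32201572  6.68528496  1.146338  ]
```

>>> carry_out(
  steps=[
    [[0,0.15,0,0,0,0],[0,0.15,0,0,0,0],[0,0.15,0,0,0,0],[0.06,0.25,0,0,0,0.1],[0.12,0.36,0,0,0,0.2],[0.18,0.46,0,0,0,0.3],[0.24,0.57,0,0,0,0.4],[0.24,0.57,0,0,0,0.4],[0.24,0.57,0,0,0,0.4]],
  ],
  squeeze=35,
)

```text
time: 11.98
ee_pos: [0.4881, -0.1712, 0.0667]
eef_rot: [0.467, 0.884, 0.001, 0.0]
ft_force: [3.7, 3.4, -2.1]
width: 0.0393
grip_force: 35.0
```

```bash
cat > st.py <<'E'
from h import *
s=r.read_state();R=Ro.from_quat(s["eef_rot"]);M=R.as_matrix()
print(s["time"],s["ee_pos"],s["width"],s["grip_force"],"F",s["ft_force"].round(2),"T",s["torque"].round(3),"tool F",R.inv().apply(s["ft_force"]).round(2))
print("tool y yaw",np.degrees(np.arctan2(M[1,1],M[0,1])),"u in tool cm/rad",R.inv().apply([.0532,.9986,0])*1.2,s["joint_positions"].round(2))
E
python3 st.py
```

```text
11.9833 [ 0.48805796 -0.1712251   0.06668418] 0.03928118881650527 34.993797009810805 F [ 3.74  3.36 -2.09] T [ 0.891 -0.94  -0.202] tool F [0.67 4.98 2.1 ]
tool y yaw 34.31264034938028 u in tool cm/rad [9.53794122e-01 7.28232326e-01 9.05377458e-04] [ 0.7   0.29 -0.51  1.9   0.17  1.    0.72]
```

>>> carry_out(
  steps=[
    [[0,0.1,0,0,0,0],[0,0.1,0,0,0,0],[0.1,0.17,0,0,0,0.1],[0.19,0.25,0,0,0,0.2],[0.29,0.32,0,0,0,0.3],[0.38,0.39,0,0,0,0.4],[0.48,0.46,0,0,0,0.5],[0.57,0.54,0,0,0,0.6],[0.57,0.54,0,0,0,0.6],[0.57,0.54,0,0,0,0.6]],
  ],
)

```text
time: 12.82
ee_pos: [0.4896, -0.1637, 0.0667]
eef_rot: [0.708, 0.706, 0.001, 0.001]
ft_force: [4.7, 4.5, -1.9]
width: 0.0391
grip_force: 35.0
```

```bash
python3 st.py; python3 - <<'E'
from h import *
b=r.camera("side")[:,:,::-1];a=r.camera("top")[:,:,::-1]
o=np.zeros((600,800,3),np.uint8); o[:320]=cv2.resize(a[205:253,275:395],(800,320),interpolation=2)
o[320:,:280]=cv2.resize(b[160:240,320:400],(280,280),interpolation=2); cv2.imwrite("pics/c5.png",o)
E
```

```text
12.8167 [ 0.48964936 -0.16367161  0.06670603] 0.03911584112924511 34.99351976439357 F [ 4.69  4.5  -1.88] T [ 0.854 -1.24  -0.26 ] tool F [4.51 4.68 1.9 ]
tool y yaw -0.14321166022991724 u in tool cm/rad [1.19847564e+00 6.08444645e-02 6.72951486e-04] [ 0.62  0.28 -0.43  1.9   0.14  0.99  0.12]
```

View pics/c5.png

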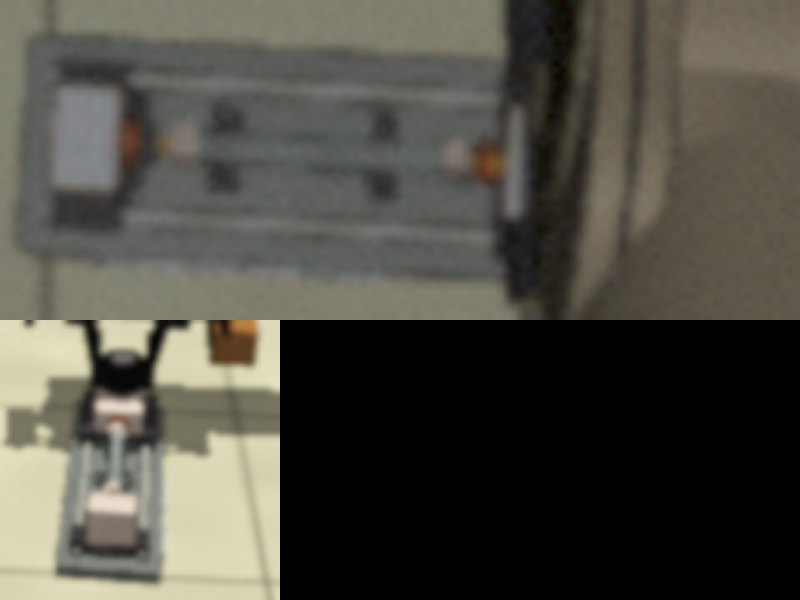

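The carriage has advanced about 12.6 mm. The spring contact now touches the bulb at (348,229) and has slid it about 3 mm. About 5 to 6 mm remains to the tail contact.

>>> carry_out(
  steps=[
    [[0.05,0.1,0,0,0,0],[0.1,0.1,0,0,0,0],[0.16,0.1,0,0,0,0.05],[0.22,0.11,0,0,0,0.1],[0.28,0.11,0,0,0,0.15],[0.34,0.11,0,0,0,0.2]],
  ],
)

```text
time: 13.42
ee_pos: [0.4902, -0.1613, 0.0667]
eef_rot: [0.776, 0.631, 0.0, 0.001]
ft_force: [4.3, 1.2, -1.0]
width: 0.0391
grip_force: 35.0
```

```bash
python3 st.py
```

```text
13.4167 [ 0.49021232 -0.16125704  0.06666722] 0.03912492952831696 34.99192707706243 F [ 4.35  1.22 -1.02] T [ 0.145 -0.853  0.363] tool F [2.08 4.01 1.02]
tool y yaw -11.75088348035218 u in tool cm/rad [ 1.18620721e+00 -1.81543859e-01 -8.04861727e-04] [ 0.59  0.27 -0.4   1.9   0.13  0.99 -0.08]
```

>>> carry_out(
  steps=[
    [[0.06,0,0,0,0,0.05],[0.12,0,0,0,0,0.1]],
  ],
)

```text
time: 13.58
ee_pos: [0.4905, -0.1602, 0.0667]
eef_rot: [0.806, 0.591, 0.0, 0.001]
ft_force: [3.6, 0.1, -2.1]
width: 0.0393
grip_force: 35.0
```

```bash
python3 st.py
```

```text
13.5833 [ 0.49047126 -0.16017164  0.06666066] 0.03929886916717648 34.99192283023149 F [ 3.64  0.13 -2.08] T [ 0.097 -0.799  0.28 ] tool F [1.22 3.43 2.09]
tool y yaw -17.48744397187109 u in tool cm/rad [ 1.16212050e+00 -2.99201537e-01 -8.69720623e-04] [ 0.58  0.27 -0.39  1.91  0.12  0.99 -0.18]
```

>>> carry_out(
  steps=[
    [[0.06,-0.015,0,0,0,0.05],[0.12,-0.03,0,0,0,0.1]],
  ],
)

```text
time: 13.75
ee_pos: [0.4907, -0.159, 0.0667]
eef_rot: [0.835, 0.55, 0.0, 0.001]
ft_force: [4.8, -0.2, -3.6]
width: 0.0393
grip_force: 35.0
```

```bash
python3 st.py
```

```text
13.75 [ 0.49071158 -0.15903406  0.06667802] 0.03930315994857861 34.99200931750238 F [ 4.83 -0.23 -3.6 ] T [-0.069 -1.095  0.337] tool F [1.69 4.53 3.61]
tool y yaw -23.219862097602896 u in tool cm/rad [ 1.12642394e+00 -4.13780678e-01 -1.01538159e-03] [ 0.56  0.27 -0.38  1.91  0.12  0.99 -0.27]
```

>>> carry_out(
  steps=[
    [[0.06,-0.02,0,0,0,0.05],[0.11,-0.04,0,0,0,0.1]],
  ],
)

```text
time: 13.92
ee_pos: [0.491, -0.1579, 0.0667]
eef_rot: [0.861, 0.508, 0.001, 0.001]
ft_force: [5.4, -0.1, -3.0]
width: 0.0394
grip_force: 35.0
```

```bash
python3 st.py; python3 - <<'E'
from h import *
a=r.camera("top")[:,:,::-1]
cv2.imwrite("pics/c6.png",cv2.resize(a[205:253,275:395],(800,320),interpolation=2))
E
```

```text
13.9167 [ 0.49097765 -0.15791695  0.06671314] 0.03939026122799026 34.99179110862315 F [ 5.38 -0.14 -2.99] T [-0.033 -1.258  0.34 ] tool F [2.48 4.77 3.  ]
tool y yaw -28.94823474262997 u in tool cm/rad [ 1.07949863 -0.5241449  -0.00109803] [ 0.55  0.27 -0.37  1.91  0.11  0.98 -0.37]
```

View pics/c6.png

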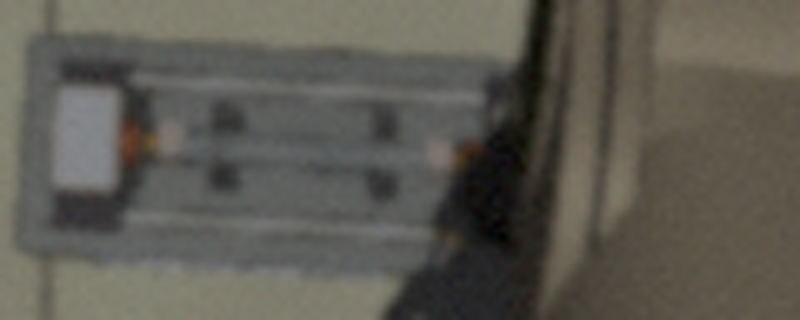

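The +y pin is nearly at the tail contact, at about (297,226). I'll measure the white end caps at sub-pixel level across the frames.

```bash
cat > ends.py <<'E'
from h import *
def ends(c):  # c: 320x800 crop; returns centroids (x, in mm) of pinkish-white caps
    f=c.astype(float); m=f[120:175,:,:]; out=[]
    red=(m[...,2]-m[...,0]); br=m.sum(2)
    for x0,x1 in((150,215),(420,485)):
        w=np.clip(br[:,x0:x1]-300,0,None); w[:, :]*= (red[:,x0:x1]<35)
        out.append((w.sum(0)*np.arange(x0,x1)).sum()/max(w.sum(),1)*2.41/6.667)
    return np.round(out,2)
def now(n=4):
    a=np.mean([r.camera("top")[:,:,::-1].astype(float) for _ in range(n)],0)
    return cv2.resize(a[205:253,275:395],(800,320),interpolation=2)
E
python3 - <<'E'
from ends import *
for f in("c4","c5","c6"): print(f,ends(cv2.imread(f"pics/{f}.png")[:320]))
c=now(); print(ends(c)); cv2.imwrite("pics/t0.png",c)
print(c[145,100:220:4].astype(int).tolist())
E
```

```text
c4 [ 69.22 166.87]
c5 [ 66.87 164.26]
c6 [ 61.7 158. ]
[ 61.49 157.9 ]
[[136, 132, 130], [133, 130, 128], [130, 128, 127], [117, 117, 121], [98, 103, 112], [74, 83, 103], [53, 67, 99], [45, 62, 103], [41, 58, 96], [43, 58, 86], [44, 60, 80], [46, 67, 83], [48, 75, 92], [59, 83, 99], [76, 91, 103], [94, 103, 113], [108, 114, 122], [111, 115, 123], [110, 115, 121], [106, 111, 116], [102, 105, 109], [98, 100, 102], [98, 99, 98], [98, 98, 96], [98, 97, 95], [95, 95, 93], [93, 92, 90], [93, 91, 89], [90, 89, 86], [88, 87, 84]][ WARN:0@5.815] global loadsave.cpp:1063 imwrite_ Unsupported depth image for selected encoder is fallbacked to CV_8U.
```

>>> carry_out(
  steps=[
    [[0.03,-0.015,0,0,0,0.03],[0.065,-0.035,0,0,0,0.06]],
  ],
)

```text
time: 14.33
ee_pos: [0.4911, -0.1573, 0.0667]
eef_rot: [0.876, 0.482, 0.001, 0.001]
ft_force: [6.6, -1.4, -4.8]
width: 0.0392
grip_force: 35.0
```

```bash
python3 st.py; python3 - <<'E'
from ends import *
c=now(); print(ends(c)); cv2.imwrite("pics/t1.png",c)
E
```

```text
14.3333 [ 0.49109299 -0.15728653  0.06670565] 0.0392338964810893 34.99248018488288 F [ 6.55 -1.4  -4.78] T [-0.192 -1.355  0.343] tool F [2.32 6.28 4.79]
tool y yaw -32.32567203609996 u in tool cm/rad [ 1.04674483 -0.58683081 -0.00110841] [ 0.54  0.27 -0.36  1.91  0.11  0.98 -0.43]
[ 60.45 157.47][ WARN:0@7.536] global loadsave.cpp:1063 imwrite_ Unsupported depth image for selected encoder is fallbacked to CV_8U.
```

>>> carry_out(
  steps=[
    [[0.03,0.03,0,0,0,0.03],[0.063,0.065,0,0,0,0.06]],
  ],
)

```text
time: 14.7
ee_pos: [0.4913, -0.1567, 0.0666]
eef_rot: [0.89, 0.456, 0.0, 0.0]
ft_force: [0.7, 1.3, 1.4]
width: 0.0393
grip_force: 35.0
```

```bash
python3 st.py; python3 - <<'E'
from ends import *
c=now(8); print(ends(c)); cv2.imwrite("pics/t2.png",c.astype(np.uint8))
E
```

```text
14.7 [ 0.49131417 -0.15668601  0.06662981] 0.03932818121978389 34.99242637306452 F [0.75 1.32 1.39] T [ 0.578 -0.16   0.337] tool F [ 1.51 -0.17 -1.39]
tool y yaw -35.75456054098745 u in tool cm/rad [ 1.00977224e+00 -6.48387346e-01 -5.00893948e-04] [ 0.53  0.27 -0.35  1.91  0.11  0.99 -0.49]
[ 59.89 156.69]
```

>>> carry_out(
  steps=[
    [[0.03,-0.02,0,0,0,0.03],[0.06,-0.04,0,0,0,0.06]],
  ],
)

```text
time: 15.27
ee_pos: [0.4914, -0.156, 0.0667]
eef_rot: [0.903, 0.429, 0.0, 0.0]
ft_force: [4.8, 0.2, -2.1]
width: 0.0391
grip_force: 35.0
```

```bash
python3 st.py; python3 - <<'E'
from ends import *
c=now(8); print(ends(c)); cv2.imwrite("pics/t3.png",c.astype(np.uint8))
for a,b in((0,1),(1,2),(2,3),(0,3)):
    A,B=[cv2.imread(f"pics/t{k}.png",0).astype(np.float32)[:, :] for k in(a,b)]
    print(a,b,[ [round(v,2) for v in (cv2.phaseCorrelate(A[120:180,x:y].copy(),B[120:180,x:y].copy())[0])] for x,y in((150,215),(395,480))])
E
```

```text
15.2667 [ 0.49141743 -0.15599027  0.06667176] 0.03914032732126312 34.992724168114364 F [ 4.77  0.24 -2.15] T [-0.04  -1.045  0.307] tool F [3.2  3.54 2.15]
tool y yaw -39.225894490602094 u in tool cm/rad [ 9.68660304e-01 -7.08338319e-01 -6.39824477e-04] [ 0.53  0.27 -0.34  1.91  0.11  0.98 -0.55]
[ 59.41 155.31]
0 1 [[0.04, 0.12], [-0.1, -0.03]]
1 2 [[-0.11, -0.05], [-0.14, -0.06]]
2 3 [[-0.2, -0.13], [-0.05, -0.28]]
0 3 [[-0.22, -0.12], [-0.24, -0.34]]
```

>>> carry_out(
  steps=[
    [[0.03,-0.02,0,0,0,0.03],[0.06,-0.02,0,0,0,0.06]],
  ],
)

```text
time: 15.83
ee_pos: [0.4915, -0.1554, 0.0666]
eef_rot: [0.916, 0.402, 0.0, 0.0]
ft_force: [4.0, -0.3, -0.7]
width: 0.0392
grip_force: 35.0
```

```bash
sed -i 's/(150,215),(420,485)/(138,205),(405,475)/' ends.py; python3 st.py; python3 - <<'E'
from ends import *
for f in("t1","t2","t3"): print(f,ends(cv2.imread(f"pics/{f}.png")[:320]))
c=now(8); print(ends(c)); cv2.imwrite("pics/t4.png",c.astype(np.uint8))
E
```

```text
15.8333 [ 0.49153431 -0.15537241  0.06664472] 0.039228864435423186 34.9929717136547 F [ 3.98 -0.25 -0.74] T [ 0.036 -0.937  0.303] tool F [2.51 3.1  0.74]
tool y yaw -42.61225480119031 u in tool cm/rad [ 9.25128240e-01 -7.64319199e-01 -5.18519978e-04] [ 0.52  0.26 -0.34  1.91  0.1   0.98 -0.61]
t1 [ 60.45 157.42]
t2 [ 59.88 156.69]
t3 [ 59.39 155.22]
[ 58.39 153.63]
```

>>> carry_out(
  steps=[
    [[0.03,-0.01,0,0,0,0.03],[0.057,-0.03,0,0,0,0.06]],
  ],
)

```text
time: 16.4
ee_pos: [0.4917, -0.1547, 0.0667]
eef_rot: [0.927, 0.374, 0.0, 0.0]
ft_force: [5.2, -1.0, -1.2]
width: 0.0393
grip_force: 35.0
```

```bash
python3 st.py; python3 - <<'E'
from ends import *
c=now(8); print(ends(c)); cv2.imwrite("pics/t5.png",c.astype(np.uint8))
E
```

```text
16.4 [ 0.49165751 -0.15469958  0.06665975] 0.039261372351062064 34.99312068801373 F [ 5.19 -0.96 -1.16] T [-0.149 -1.119  0.318] tool F [3.06 4.29 1.17]
tool y yaw -46.02121219100882 u in tool cm/rad [ 8.78042967e-01 -8.17977218e-01 -4.31298241e-04] [ 0.51  0.26 -0.33  1.91  0.1   0.98 -0.67]
[ 57.85 152.08]
```

>>> carry_out(
  steps=[
    [[0.03,-0.01,0,0,0,0.03],[0.053,-0.03,0,0,0,0.06]],
  ],
)

```text
time: 16.97
ee_pos: [0.4918, -0.1541, 0.0666]
eef_rot: [0.938, 0.346, 0.0, 0.0]
ft_force: [6.1, -1.0, -1.3]
width: 0.0391
grip_force: 35.0
```

```bash
python3 st.py; python3 - <<'E'
from ends import *
c=now(8); print(ends(c)); cv2.imwrite("pics/t6.png",c.astype(np.uint8))
E
```

```text
16.9667 [ 0.49176955 -0.1541352   0.06664949] 0.03908956225016553 34.99310682993382 F [ 6.06 -1.04 -1.33] T [-0.116 -1.065  0.393] tool F [3.93 4.73 1.34]
tool y yaw -49.457472768262335 u in tool cm/rad [ 8.27436279e-01 -8.69134848e-01 -4.33113480e-04] [ 0.5   0.26 -0.32  1.91  0.1   0.98 -0.73]
[57.8  0. ]
```

>>> carry_out(
  steps=[
    [[0.025,-0.02,0,0,0,0.03],[0.05,-0.05,0,0,0,0.06]],
  ],
)

```text
time: 17.53
ee_pos: [0.4919, -0.1535, 0.0667]
eef_rot: [0.948, 0.318, 0.0, 0.0]
ft_force: [5.5, -2.1, -0.8]
width: 0.0396
grip_force: 35.0
```

```bash
python3 st.py; python3 - <<'E'
from ends import *
c=now(8); print(ends(c)); cv2.imwrite("pics/t7.png",c.astype(np.uint8))
for k in range(0,8): 
    t=cv2.imread(f"pics/t{k}.png").astype(int)[135:150].mean(0); print(k,t[100:210:6].sum(1).astype(int), (t[100:210:6,2]-t[100:210:6,0]).astype(int))
E
```

```text
17.5333 [ 0.49191111 -0.15348297  0.0666754 ] 0.039635198171261904 34.99302034266293 F [ 5.55 -2.12 -0.85] T [-0.375 -1.189  0.333] tool F [3.15 5.04 0.85]
tool y yaw -52.891684209172844 u in tool cm/rad [ 7.73887209e-01 -9.17139382e-01 -5.57048466e-04] [ 0.49  0.26 -0.31  1.91  0.1   0.98 -0.79]
[57.69  0.  ]
0 [400 392 357 286 219 205 187 187 212 250 311 352 348 326 301 284 279 274
 266] [-5 -3  4 22 46 58 43 34 41 32 19 13 12  9  3  0 -2 -2 -2]
1 [402 392 355 289 223 210 193 196 239 293 333 350 341 308 272 273 279 275
 266] [-6 -3  4 21 45 57 45 37 38 28 17 13 11  7  1 -2 -2 -2 -2]
2 [400 392 355 284 220 205 198 206 259 320 351 355 344 317 281 276 280 277
 267] [-5 -3  4 21 45 59 48 41 34 20 12 11 10  4  0 -2 -2 -2 -2]
3 [402 393 355 286 220 206 200 212 255 317 351 349 330 304 284 279 281 279
 269] [-6 -3  4 21 46 61 55 47 32 19 13 11  9  4  0 -2 -2 -2 -3]
4 [399 391 354 283 217 207 205 230 277 327 350 338 303 276 278 282 283 280
 267] [-6 -3  4 21 46 63 59 48 31 18 13 11  7  1 -2 -2 -2 -2 -2]
5 [401 393 355 283 219 208 209 246 296 335 351 339 301 270 276 281 282 279
 266] [-6 -3  4 21 46 63 57 43 27 17 12 10  5  0 -2 -2 -2 -3 -2]
6 [399 391 357 288 221 206 210 249 300 337 351 338 302 272 276 284 282 280
 265] [-6 -3  4 21 46 64 57 42 26 16 12 10  5  0 -2 -2 -1 -2 -2]
7 [401 392 356 286 220 208 212 251 304 340 352 339 302 271 278 283 285 280
 266] [-5 -3  4 21 46 63 56 41 23 15 12 10  5  0 -2 -2 -2 -2 -2]
```

The bulb stopped moving at t5, so it is against the tail and the spring is pressed in about 1.4 mm. I'll turn about 0.05 rad more, then release.

>>> carry_out(
  steps=[
    [[0.02,-0.02,0,0,0,0.025],[0.04,-0.045,0,0,0,0.05],[0.04,-0.045,0,0,0,0.05]],
  ],
)

```text
time: 18.18
ee_pos: [0.492, -0.1529, 0.0666]
eef_rot: [0.956, 0.294, 0.0, 0.0]
ft_force: [6.3, -1.1, -2.5]
width: 0.0393
grip_force: 35.0
```

```bash
python3 st.py
```

```text
18.1833 [ 0.49197011 -0.15294663  0.06664809] 0.039274962283554024 34.99417609535158 F [ 6.33 -1.15 -2.47] T [-0.341 -1.192  0.2  ] tool F [4.59 4.5  2.48]
tool y yaw -55.78378600544356 u in tool cm/rad [ 7.26627053e-01 -9.55017849e-01 -6.33485642e-04] [ 0.49  0.26 -0.31  1.91  0.09  0.98 -0.84]
```

>>> carry_out(
  steps=[
    [[0,0,0,0,0,0],[0,0,0,0,0,0],[0,0,0,0,0,0],[0,0,0,0,0,0],[0,0,0,0,0,0],[0,0,0,0,0,0],[0,0,0,0,0,0],[0,0,0,0,0,0]],
  ],
  hand=-1,
)

```text
time: 18.85
ee_pos: [0.4917, -0.1526, 0.0665]
eef_rot: [0.956, 0.294, -0.0, -0.0]
ft_force: [-0.8, -0.2, -0.1]
width: 0.0829
grip_force: 0.0
```

>>> carry_out(
  steps=[
    [[0,0,-1,0,0,0],[0,0,-3,0,0,0],[0,0,-6,0,0,0],[0,0,-9,0,0,0],[0,0,-12,0,0,0],[-3,-3,-13,0,0,0],[-6,-6,-13,0,0,0],[-9,-9,-13,0,0,0],[-10,-10,-13,0,0,0],[-10,-10,-13,0,0,0]],
  ],
)

```text
time: 19.68
ee_pos: [0.3498, -0.1258, 0.1974]
eef_rot: [0.956, 0.293, -0.0, 0.001]
ft_force: [1.1, 0.6, 0.4]
width: 0.087
grip_force: 0.0
```

```bash
python3 st.py; python3 - <<'E'
from ends import *
c=now(8); print(ends(c)); b=r.camera("side")[:,:,::-1]
o=np.zeros((600,800,3),np.uint8); o[:320]=c
o[320:,:280]=cv2.resize(b[160:240,320:400],(280,280),interpolation=2); cv2.imwrite("pics/c7.png",o)
E
```

```text
19.6833 [ 0.34981964 -0.12581959  0.19741228] 0.08700872145483192 0.0 F [1.07 0.57 0.38] T [-0.023 -0.087 -0.071] tool F [ 1.21  0.13 -0.38]
tool y yaw -55.864826192311476 u in tool cm/rad [ 0.72527456 -0.95604387 -0.00181907] [ 0.56 -0.21 -0.29  2.08 -0.06  1.26 -0.69]
[ 57.73 155.53]
```

View pics/c7.png

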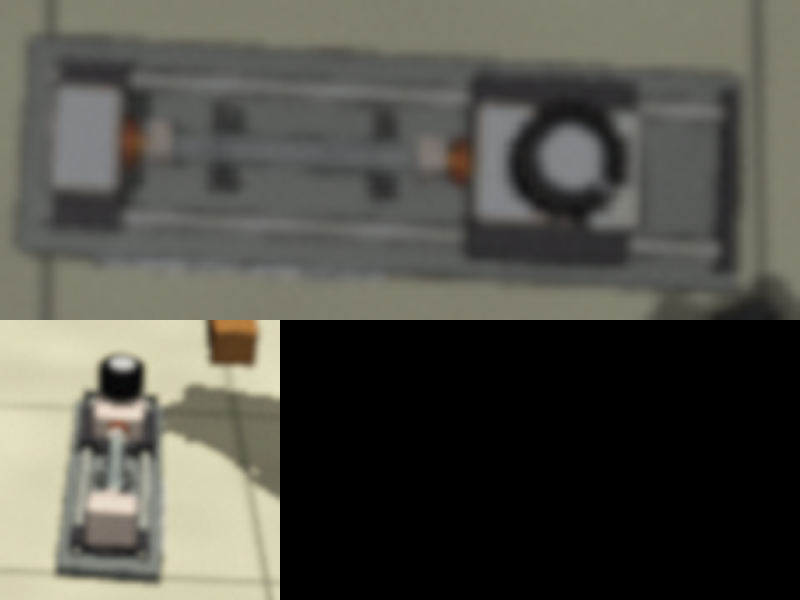

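```bash
python3 - <<'E'
from ends import *
A=cv2.imread("pics/c4.png")[:320];B=cv2.imread("pics/c7.png")[:320]
for nm,(x,y,w,h) in dict(carrL=(520,185,40,85),block=(525,95,40,50),disc=(505,140,30,40)).items():
    m=cv2.matchTemplate(B[y-12:y+h+8,x-90:x+w-20],A[y:y+h,x:x+w],cv2.TM_CCOEFF_NORMED); _,s,_,p=cv2.minMaxLoc(m)
    i=p[0]; row=m[p[1]]; d=0 if not 0<i<len(row)-1 else (row[i-1]-row[i+1])/(2*(row[i-1]-2*row[i]+row[i+1]))
    sh=90-(i+d); print(nm,s,sh,"crop px ->mm",sh/6.667*2.44)
for n,C in(("c4",A),("c5",cv2.imread("pics/c5.png")[:320]),("t0",cv2.imread("pics/t0.png")),("c7",B)):
    g=C[195:215].astype(float).sum(2).mean(0); gg=np.gradient(g)[440:560]; ex=440+np.argmin(gg); 
    h=C[225:260].astype(float).sum(2).mean(0); k=np.gradient(h)[440:560]; print(n,"edges",ex,440+np.argmin(k),ends(C))
E
```

```text
carrL 0.9469888210296631 62.023003 crop px ->mm 22.699284
block 0.9932942390441895 63.793823 crop px ->mm 23.347372
disc 0.7981066107749939 61.339157 crop px ->mm 22.44901
c4 edges 525 523 [ 69.19 166.87]
c5 edges 523 496 [ 66.87 164.25]
t0 edges 443 456 [ 61.49 157.89]
c7 edges 529 463 [ 57.73 155.54]
```

The carriage travelled 23.3 mm, against 23.7 mm expected from the knob angle, so there was no real slip. The bulb stopped about 2 mm of travel before the end, so the spring is pressed in about 2 mm, and the gripper is clear.

```bash
python3 -c "
from bench import r
print(r.close_job())"
```

```text
the job is handed in; nothing more can be done
None
```

I handed the job in: the longer bulb lies in both V-rests, held between the contacts with the spring pressed in an estimated 2 mm (about 8 N, worked out from the camera and knob travel, not measured directly), the knob is released and the arm is clear, but the hand-in returned no verdict.

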